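# Set out the frit and bring its rod to the burner

### The job

Get ready to colour a gather in teal; the burner is still off. First stand the teal frit jar upright on the bench close beside the black graphite marver, no more than about 3 cm from its edge and not on top of it, and let go of it, because no hand will be free for it later. Then draw the glass rod of the same teal colour out of the slanted rod rack along its hole without forcing it (it is glass), turn it level and bring the end that stuck out of the rack to where the flame will stand, about 7 cm straight out from the burner's mouth along its barrel, not touching the burner; finish still holding the rod there, level, in the gripper. Leave the other jars and rods, the marver and the burner where they are.

Things in the scene. Friction and masses are not known exactly. Their poses are not given: they have to be found in the camera images.
- teal_jar: jar of teal (blue-green) crushed glass, white screw cap, pale label; 48 mm diameter, 74 mm high, 0.08 kg; closed. Origin at the centre of its underside, z up. Two like jars stand near it: amber frit under a black cap, violet frit under a white cap.
- amber_jar: jar of amber frit, black cap, 52 mm diameter, 68 mm high; a bystander. Origin at the centre of its underside.
- violet_jar: jar of violet frit, white cap, 48 mm diameter, 62 mm high; a bystander. Origin at the centre of its underside.
- marver: black graphite plate lying flat and loose on the bench, 75 mm (its x) by 110 mm (its y) by 16 mm high, 0.24 kg. Origin at the centre of its underside.
- rod_rack: fixed slanted rod rack: base 125 x 236 mm; pale wooden block, 216 mm long, top edge 90 mm high, tilted 45 degrees between dark steel cheeks. Origin: centre of the base's underside, z up. Three 12.5 mm holes, 50 mm deep, their mouths at its x = 8, y = -70, 0, 70, z = 71 mm; a rod comes out along the rack's x and z equally (45 degrees up, away from the robot). One rod in each hole; the order varies.
- teal_rod: teal glass rod, round, 10 mm thick, 320 mm long, 0.056 kg, standing loosely in one hole of the rack at 45 degrees, its lower 50 mm inside. Origin at the middle of the rod (110 mm past the hole's mouth), its z axis along the rod towards the end that sticks out.
- teal_rod_tip (a point): centre of the teal rod's end that sticks out of the rack at the start, 160 mm from its middle
- teal_rod_foot (a point): centre of the teal rod's other end, the one in the hole, 160 mm from its middle
- amber_rod: amber glass rod, same size, in another hole; a bystander. Origin at its middle, z along it.
- violet_rod: violet glass rod, same size, in another hole; a bystander. Origin at its middle, z along it.
- bench_torch: bench burner, bolted down and off, 210 x 130 mm in plan, 217 mm high, at the left of the bench. Origin under its foot, z up. Its barrel (48 mm thick) slants up and away from the robot, 38 degrees above level: in the burner's frame it points along (-0.788, 0, 0.616) and its mouth's centre is at (-90, 0, 200) mm, so the flame's place, 70 mm out, is at (-146, 0, 243) mm.
Things that resemble listed ones, but are neither listed nor needed, are in the scene too. What is shaped like the teal_jar but pink or red is not meant.

How it is judged (in metres and radians):
On the way, in this order (a step that is already met when the one before it is completed fails the run):
1. the teal jar stands upright on the bench close beside the marver, released (horizontal distance between teal_jar and marver below 0.125 m and height (world z) of teal_jar below 0.008 m and angle between teal_jar's own z axis and vertical below 0.1 rad and contact force between the fingers and teal_jar below 0.1 N and linear speed of teal_jar below 0.03 m/s), for 0.2 s.
2. the teal rod, gripped, is drawn right out of its hole and clear of the rack (contact force between the fingers and teal_rod above 0.5 N and contact force between teal_rod and rod_rack below 0.1 N and height (world z) of teal_rod_foot above 0.1 m), for 0.1 s.
At the end, for the whole second after the job is handed in: Teal jar released, upright on the bench, its axis within 125 mm of the marver's centre. Teal rod at rest in the gripper, touching neither rack nor burner, level within 15 degrees, its outer end within 40 mm of the flame's place in each axis of the burner, its other end over 120 mm up (all of step 1 and contact force between the fingers and teal_rod above 0.5 N and contact force between teal_rod and rod_rack below 0.1 N and x of teal_rod_tip in the frame of bench_torch between -0.186 and -0.106 m and y of teal_rod_tip in the frame of bench_torch between -0.04 and 0.04 m and z of teal_rod_tip in the frame of bench_torch between 0.203 and 0.283 m and angle between teal_rod's own z axis and vertical between 1.31 and 1.83 rad and height (world z) of teal_rod_foot above 0.12 m and contact force between teal_rod and bench_torch below 0.1 N and linear speed of teal_rod below 0.04 m/s); the arm keeps its last pose, push and grip.
It fails at once if an amber or violet rod is pulled from its place (more than 30 mm) (distance of any of amber_rod, violet_rod from where it was at the start of the episode above 0.03 m).
It fails at once if the amber or violet jar is pushed away (more than 30 mm) or knocked over (distance of any of amber_jar, violet_jar from where it was at the start of the episode above 0.03 m or angle between any of amber_jar, violet_jar's own z axis and vertical above 0.5 rad).
It fails at once if the marver is shoved more than 30 mm (distance of marver from where it was at the start of the episode above 0.03 m).
It fails at once if the arm or anything it carries knocks against the burner (more than 10 N) (contact force between any of the arm, teal_rod and bench_torch above 10 N).
It fails at once if the glass rod is levered or forced in its hole (more than 30 N against the rack) (contact force between teal_rod and rod_rack above 30 N).
It also fails if it takes over 58 s, if anything falls off the work surface, if the arm or the gripper's body presses on something with over 40 N, if the wrist force passes 120 N, or if a joint passes its speed limit or range.

### The arm

A 6-joint arm with a two-finger parallel gripper is mounted at the origin on a cart in front of the work surface, level with it; the furniture and walls round the work are solid. World frame = base frame: x ahead of the robot, y to its left, z up, the work surface at z = 0. Lengths are in mm, angles in rad, forces in N, time in s.
With the tool pointing down it reaches from about 325 to 775 mm from the base axis. Payload 9.3 kg.
Tool frame: the origin (TCP) lies on the front face of the gripper's body, between the roots of the fingers; the fingertips stand 73 mm ahead of it and the grasp point (between the pads) lies 54 mm ahead of it; z points along the fingers, y is the line along which they close (so a half turn about z gives the same grasp; the last joint's range is limited). The gripper opens to 85 mm and grips with 20 to 120 N. Pads are 22 mm wide; open, the fingers measure 114 mm over their backs; the gripper's body (76 mm by 85 mm) begins 54 mm behind the grasp point. The pads swing forward as they close: fully open they stand 13 mm farther back than shut.
Start: joints at [1.171, 0.259, 0.021, 1.334, 0, 1.418], TCP at [134.368, 533.331, 303.879] pointing down, gripper open.
Joint ranges: [-3.04, 3.04], [-0.91, 1.82], [-1.04, 1.36], [-1.92, 1.95], [-1.52, 1.45], [-3.14, 3.14]. Speed limits (rad/s): [2.22, 2.22, 2.79, 3.14, 3.14, 3.14].

### API

Orientations are given as a rotation vector (axis times angle).
In Python, from bench import arm, vision, nets gives the robot as it stands.
- The arm moves only by the shell command python3 -m jog 'ROWS'. ROWS is a JSON object of lists of equal length, an entry for each row: "translation": the shift along the world's x, y, z in m, a list of three; "roll": the turn about the world's z in degrees; "gripper": the finger opening in m, from 0 to 0.0854. A call has 1 to 5 rows; each row shifts and turns the commanded pose from where the row before left it; what a row does not reach is not made up. A row lasts 1/8 s, in which the tool goes at most 62.5 mm and 10.7 degrees, less where a joint would pass 70% of its speed; a pose out of reach is approached as far as the arm can. A call with a gripper value outside its range is refused whole. The fingers move at their own pace and stop on an object; the grip force is fixed at half the most. Time passes only in rows, so rows that do not move let the fingers close. It gives the time, the measured TCP pose, the force, the opening and the grip force at its end, in the units of the state.
- arm.get_obs(): the state, without advancing time (a new reading comes with each control period).
- vision.get_image(name): name is "side" or "top" or "wrist"; returns a dict with "pixels" (400x640x3 uint8, blue, green, red), "range_z" (400x640 float32, mm along the optical axis (not along the pixel's ray), 0 where there is no reading), "K" (3x3 intrinsics, pixels), "rvec" (rotation vector, rad) and "tvec" (3), from world to camera coordinates, as OpenCV has them. Camera axes: x right, y down, z forward; pixel columns grow to the right and rows downward; lengths in mm; the calibration is good to about 2 mm. A picture is of the moment at which its call begins.
- arm.job_done(): hands the job in; it is judged then, once.
Trained networks look in the newest picture that a camera, given by its name, has taken for a name from the list of things; names that differ only in an ending like _2 or _b are one class to them, and where a whole thing is asked for, a point or a joint stands for the part that bears it (a point fixed in the world has none). Each returns a list of dicts, best first, with "conf" (0 to 1); they miss things now and then, are a little off and sometimes report something else, mostly with a low value. They report only what shows in the picture. A call takes as long as a camera call. They do not tell look-alikes from the thing itself.
- nets.masks_of(camera, label): "region" (400x640 bool, what is visible of it) and "uv" ([column, row] in pixels, amid what is visible of it).
- nets.spot_point(camera, label): "uv" ([column, row] in pixels: a listed point, or the origin of a listed thing).
The state is a dict: "time_s": time; "joints": joint angles; "joint_vel": joint speeds; "joint_efforts": joint torques, N m; "tool_pos": TCP position; "tool_rot": TCP orientation; "ft_force": force on the tool from outside, world axes, zero at the start; "moment": the same for the moment, N m; "opening": finger opening in mm; "finger_force": force on a finger pad.
Only numpy, scipy, OpenCV 4.12 (cv2) and the standard library are available. Lean on these libraries where they do the work, as an engineer would, in place of code of your own. Each camera call takes 0.05 s, during which the arm holds its last target. There are 200 camera calls.

## Working session

There is one attempt and no reset: what is moved stays moved. The work goes in short steps, Python scripts to look and compute and a shell command to move; the robot and the scene stay as the last step left them, time stands still between calls to the robot, and variables do not carry over. Pictures are saved under pics/ and viewed, at most 10 in all, crops included, and the job is handed in when it is done.

```bash
ls; mkdir -p pics; cat > h.py <<'E'
import numpy as np, cv2
from bench import arm, vision, nets
def cam(n):
    d=vision.get_image(n); d['R']=cv2.Rodrigues(np.array(d['rvec'],float))[0]; d['t']=np.array(d['tvec'],float).ravel(); d['K']=np.array(d['K'],float); return d
def world(d,uv,z=None):
    u,v=np.asarray(uv,float).T
    if z is None: z=d['range_z'][np.round(v).astype(int),np.round(u).astype(int)]
    p=np.stack([(u-d['K'][0,2])/d['K'][0,0]*z,(v-d['K'][1,2])/d['K'][1,1]*z,z*np.ones_like(u)],-1)
    return (p-d['t'])@d['R']
def cloud(d,mask):
    v,u=np.nonzero(mask&(d['range_z']>0)); return world(d,np.stack([u,v],-1)), d['pixels'][v,u]
def proj(d,P): return cv2.projectPoints(np.array(P,float).reshape(-1,3),np.array(d['rvec'],float),d['t'],d['K'],None)[0].reshape(-1,2)
E
python3 - <<'E'
from h import *
s=cam('side'); t=cam('top')
cv2.imwrite('pics/side.png',s['pixels']);cv2.imwrite('pics/top.png',t['pixels'])
for c,d in(('side',s),('top',t)):
    print(c,'campos',(-d['R'].T@d['t']).round())
    for l in['teal_jar','amber_jar','violet_jar','marver','rod_rack','teal_rod','amber_rod','violet_rod','bench_torch']:
        for m in nets.masks_of(c,l)[:4]:
            P,col=cloud(d,m['region'])
            if len(P): print(l,round(m['conf'],2),np.round(m['uv']),len(P),'lo',np.percentile(P,2,0).round(),'hi',np.percentile(P,98,0).round(),'med',np.median(P,0).round(),'bgr',np.median(col,0))
E
```

```text
pics
side campos [ 557. -911. 1085.]
teal_jar 0.8 [256. 282.] 375 lo [ 349. -168.   -1.] hi [ 393. -104.   76.] med [ 374. -156.   64.] bgr [152. 138. 222.]
teal_jar 0.72 [276. 257.] 315 lo [399. -68.  -1.] hi [439. -25.  76.] med [420. -58.  63.] bgr [ 10.  15. 188.]
teal_jar 0.66 [300. 244.] 305 lo [467. -25.  -0.] hi [510.  17.  77.] med [489. -14.  62.] bgr [148. 130. 217.]
teal_jar 0.52 [340. 209.] 177 lo [613. 175.   2.] hi [654. 196.  76.] med [631. 182.  37.] bgr [104.  95. 156.]
amber_jar 0.73 [346. 232.] 305 lo [630.  39.   1.] hi [676.  96.  71.] med [652.  55.  58.] bgr [ 55.  88. 104.]
violet_jar 0.49 [318. 226.] 232 lo [522.  70.   3.] hi [566. 114.  64.] med [542.  83.  54.] bgr [158.  158.5 168. ]
marver 0.54 [306. 191.] 311 lo [469. 279.   1.] hi [536. 379.  20.] med [499. 315.  15.] bgr [55. 51. 50.]
rod_rack 0.65 [302. 313.] 3202 lo [ 452. -344.    1.] hi [ 574. -119.   87.] med [ 513. -259.   55.] bgr [107. 171. 226.]
rod_rack 0.48 [308. 193.] 347 lo [467. 205.  -1.] hi [543. 380.  85.] med [500. 314.  15.] bgr [55. 51. 50.]
teal_rod 0.8 [347. 282.] 363 lo [ 529. 
[... 1056 characters left out ...]
190.] 339 lo [466. 283.   0.] hi [536. 384.  26.] med [490. 319.  16.] bgr [68. 67. 69.]
rod_rack 0.85 [400. 247.] 1868 lo [ 452. -338.    4.] hi [ 574. -115.   92.] med [ 492. -228.   59.] bgr [121. 176. 219.]
teal_rod 0.7 [414. 218.] 188 lo [ 525. -239.   -5.] hi [ 714. -222.  250.] med [ 600. -231.  132.] bgr [135. 143.  63.]
amber_rod 0.7 [393. 214.] 62 lo [ 528. -163.   78.] hi [ 613. -154.  158.] med [ 572. -159.  120.] bgr [ 49.  145.5 224. ]
violet_rod 0.54 [434. 216.] 196 lo [ 530. -329.    1.] hi [ 795. -294.  245.] med [ 628. -301.  158.] bgr [145.  63.  98.]
bench_torch 0.22 [403. 198.] 251 lo [ 528. -170.   -6.] hi [ 812. -152.  249.] med [ 645. -161.  135.] bgr [ 58. 139. 195.]
```

View pics/side.png

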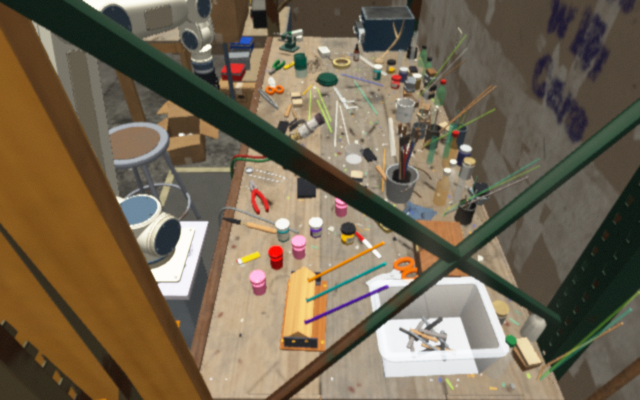

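View pics/top.png

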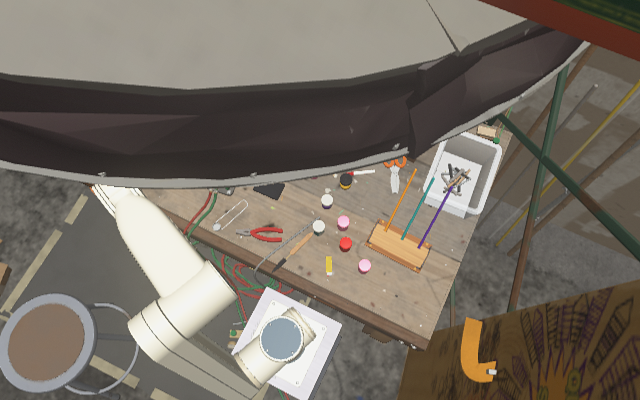

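```bash
python3 - <<'E'
from h import *
s=cam('side')
a=s['pixels'][85:265,225:385]; cv2.imwrite('pics/crop.png',cv2.resize(a,None,fx=3.3,fy=3.3,interpolation=cv2.INTER_CUBIC))
t=cam('top')
# teal jar region
P,col=cloud(s,np.pad(np.ones((24,22),bool),((217,159),(272,346)))); k=(P[:,2]>10)&(P[:,2]<90)
hi=P[k&(P[:,2]>60)]; print('cap side',len(hi),hi.min(0).round(),hi.max(0).round(),np.median(hi,0).round())
for d,c in((s,'side'),(t,'top')):
    for l in('bench_torch','teal_jar','marver','teal_rod_tip','teal_rod'):
        for m in nets.spot_point(c,l)[:4]: print(c,l,round(m['conf'],2),np.round(m['uv'],1),world(d,[m['uv']]).round())
# torch points
v,u=np.mgrid[60:175,270:350]; m=np.zeros((400,640),bool); m[100:175,275:345]=1
P,_=cloud(s,m); k=(P[:,2]>40)&(P[:,2]<260)&(P[:,1]>250); Q=P[k]
print(len(Q),Q.min(0).round(),Q.max(0).round())
for z in range(40,260,20):
    q=Q[(Q[:,2]>=z)&(Q[:,2]<z+20)]
    if len(q): print(z,len(q),np.percentile(q,[3,50,97],axis=0).round().tolist())
E
```

```text
cap side 152 [407.   1.  60.] [472.  98.  80.] [432.  68.  72.]
side teal_jar 0.77 [298.1 250.5] [[488. -20.  45.]]
side teal_jar 0.73 [258.6 291.7] [[ 374. -165.   22.]]
side teal_jar 0.63 [284.  239.7] [[436.  53.  16.]]
side teal_jar 0.56 [276.  265.9] [[419. -67.  24.]]
side marver 0.63 [310.3 192. ] [[521. 301.  15.]]
side teal_rod_tip 0.9 [382.9 256.6] [[769.  -9.   3.]]
side teal_rod 0.86 [336.7 281.1] [[ 613. -105.   -4.]]
top teal_jar 0.64 [362.  270.2] [[ 347. -144.   73.]]
top teal_jar 0.63 [319.2 227.7] [[424.  70.  68.]]
top teal_jar 0.54 [342.  224.4] [[474.  -2.  68.]]
top teal_jar 0.53 [342.1 246.1] [[397. -39.  72.]]
top marver 0.69 [272.1 187.6] [[502. 319.  22.]]
top teal_rod_tip 0.62 [436.8 177.3] [[ 850. -258.   -7.]]
top teal_rod 0.52 [268.6 185.3] [[509. 341.   7.]]
523 [429. 484. 102.] [574. 563. 216.]
100 35 [[430.0, 510.0, 104.0], [446.0, 527.0, 115.0], [481.0, 552.0, 119.0]]
120 55 [[451.0, 503.0, 120.0], [470.0, 512.0, 130.0], [507.0, 526.0, 139.0]]
140 80 [[463.0, 502.0, 140.0], [490.0, 511.0, 151.0], [530.0, 528.0, 159.0]]
160 133 [[434.0, 492.0, 161.0], [494.0, 517.0, 170.0], [550.0, 544.0, 179.0]]
180 176 [[451.0, 499.0, 181.0], [518.0, 521.0, 188.0], [569.0, 556.0, 199.0]]
200 44 [[484.0, 517.0, 201.0], [546.0, 527.0, 207.0], [560.0, 553.0, 215.0]]
```

View pics/crop.png

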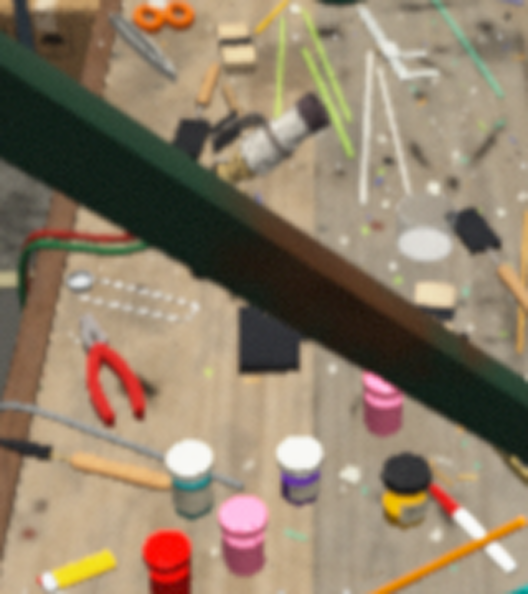

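```bash
python3 - <<'E'
from h import *
o=arm.get_obs(); R=cv2.Rodrigues(np.array(o['tool_rot'],float))[0]; print(R.round(3),o['tool_pos'],o['opening'],o['time_s'])
s=cam('side');t=cam('top'); w=cam('wrist')
print('wrist pos rel tcp',(-w['R'].T@w['t']-o['tool_pos']).round(),w['R'].round(2).tolist())
H=np.full((70,100),-1.)  # x 250..950, y -400..600 cells 10mm
for d in(s,t):
    P,_=cloud(d,np.ones((400,640),bool)); 
    k=(P[:,2]<300)&(P[:,2]>-20); P=P[k]
    i=((P[:,0]-250)//10).astype(int); j=((P[:,1]+400)//10).astype(int); ok=(i>=0)&(i<70)&(j>=0)&(j<100)
    np.maximum.at(H,(i[ok],j[ok]),P[ok,2])
c=np.array([['?' if h<-0.9 and h>-1.1 else '.' if h<8 else 'o' if h<15 else '#' if h<100 else 'H' for h in r] for r in H])
for i in range(70): print(250+10*i,''.join(c[i]))
E
```

```text
[[-0.97   0.244  0.   ]
 [ 0.244  0.97  -0.   ]
 [-0.    -0.    -1.   ]] [134.35767813 533.33550877 303.86867585] 85.56139047927597 1.6
wrist pos rel tcp [-79.  20.  71.] [[0.24, 0.97, 0.0], [0.92, -0.23, 0.32], [0.31, -0.08, -0.95]]
250 ......o.oooo.o.o...oooo.o..o.o...oooo.o......ooooo..o###.o.##....o..oo...ooo.oo.o.#o#o....o#o#o.....
260 o.o#....oo.oo....oo....ooo.ooooo.o.o....o.o....o.....##oo..##o.ooo..o....?.o....oo##o#....o#.ooo.o.o
270 ....#oo.o..o.o.o..o..oo...oo...o.o.oooo..oo.o...o....##oo.##o..#.ooo.o.o..###..o..##o#....#oo#o.o...
280 oo..ooo.oooo...o.o....o.......o....oo..oo.........o.o#..o.##..o..o.o..#######......#o...o.####o..oo.
290 o.oo..ooo.o.oo.oo...o....oo.o....o.###.o..ooo...o...##...o#oo.o.############..#.o.o.oo.o.o#o##.....o
300 oooo.o.o....ooo.oo..o.ooo..o..o....#o#o#...o..o....###oooo#o.##############...o....ooo.ooo####....o.
310 o.....oo..o.#.oo..oo..o.oo.o.#...o.o###.oo..oo.o...###o.##o##############o......o.o.....######oooooo
320 ...ooo.o.o..o..oooo..ooo.oo.....oo..o##oo.oo..ooo.o###oo#######o..#####..o.o.o......ooo.#####...oo.o
330 oo.oooooo.ooo.oo...oo.
[... 5783 characters left out ...]
#####??????????###?????????o..##..H#HHHH#HH?H???????????????..#.?.###?
890 .o###########.o#HHHH.?oo.???######???????????###?????????...oo.oHH#?HHHH?HH?????????????????........
900 .o?##########..oHHHH...o.????####??????????#####????????o...oooo.HH#..##HHH?????????????????????????
910 oo.##?.o#.?..oo#HHHH...???????##??????????#####????????#.o.oo#....HHHHHHHH?????????????????????##???
920 .####o##oo...oo##HHHooo.#????????????????######?????????.o...........#....???????????#????.??##?#???
930 ooooooo.ooo.oo.o#HHH..o?##??????????????#######????????o###o.....?..#o.?.....???????#????.#??????#?#
940 o.o.oooo...ooooo#HHH.o.?###????????????#########???????o####....................???#???....###.????#
```

```bash
python3 -m jog '{"translation":[[0.03,-0.046,0],[0.03,-0.046,0],[0.03,-0.046,0],[0.03,-0.046,0],[0.03,-0.046,0]],"roll":[3,3,3,3,2.1],"gripper":[0.085,0.085,0.085,0.085,0.085]}'; python3 -m jog '{"translation":[[0.029,-0.046,-0.01],[0.029,-0.046,-0.01],[0.029,-0.046,-0.01],[0.029,-0.046,-0.01],[0.029,-0.044,-0.01]],"roll":[0,0,0,0,0],"gripper":[0.085,0.085,0.085,0.085,0.085]}'
cat > jar.py <<'E'
from h import *
w=cam('wrist'); o=arm.get_obs(); print(o['time_s'],o['tool_pos'].round(1) if hasattr(o['tool_pos'],'round') else o['tool_pos'],o['tool_rot'],o['opening'])
for m in nets.masks_of('wrist','teal_jar')[:4]:
    P,col=cloud(w,m['region']); k=(P[:,2]>66)&(P[:,2]<82)
    if k.sum()<20: print(m['uv'],len(P)); continue
    c,r=cv2.minEnclosingCircle(P[k][:,:2].astype(np.float32)); print(round(m['conf'],2),np.round(m['uv']),k.sum(),'zmed',np.median(P[k][:,2]).round(1),'circ',np.round(c,1),round(r,1),'pct',np.percentile(P[k],[2,98],axis=0).round().tolist(),np.median(col[~k],0))
cv2.imwrite('pics/wrist1.png',w['pixels'])
E
python3 jar.py
```

```text
time_s: 2.38
tool_pos: [285.0, 301.8, 304.1]
tool_rot: [-0.002, 3.141, 0.001]
ft_force: [-0.2, 1.1, 0.0]
opening: 85.3
finger_force: 0.0
time_s: 3.0
tool_pos: [430.1, 73.5, 253.8]
tool_rot: [0.002, 3.141, 0.0]
ft_force: [0.9, 0.8, 0.3]
opening: 84.8
finger_force: 0.0
3.05 [433.1  69.7 252.5] [ 0.00541634  3.14063268 -0.00336927] 85.13320211793503
0.87 [323. 191.] 1992 zmed 74.3 circ [430.1  77.6] 23.9 pct [[408.0, 56.0, 69.0], [450.0, 98.0, 76.0]] [85. 92. 85.]
[405.0, 325.4] 488
0.81 [203. 176.] 2169 zmed 74.2 circ [416.2 -42.8] 23.9 pct [[394.0, -63.0, 68.0], [437.0, -20.0, 76.0]] [ 25.  26. 110.]
0.79 [253. 241.] 1546 zmed 74.2 circ [487.9   1.3] 24.0 pct [[465.0, -19.0, 67.0], [508.0, 23.0, 76.0]] [ 91.  76. 132.]
```

```bash
python3 -m jog '{"translation":[[0.0005,0.002,-0.04],[0,0,-0.04],[0,0,-0.04],[0,0,-0.032],[0,0,0]],"roll":[0,0,0,0,0],"gripper":[0.085,0.085,0.085,0.085,0.085]}'; python3 -m jog '{"translation":[[0,0,0],[0,0,0],[0,0,0],[0,0,0],[0,0,0]],"roll":[0,0,0,0,0],"gripper":[0.03,0.03,0.03,0.03,0.03]}';python3 -m jog '{"translation":[[0,0,0],[0,0,0],[0,0,0],[0,0,0.02],[0,0,0.02]],"roll":[0,0,0,0,0],"gripper":[0.03,0.03,0.03,0.03,0.03]}'
```

```text
time_s: 3.72
tool_pos: [428.5, 77.7, 100.6]
tool_rot: [-0.0, -3.138, -0.0]
ft_force: [0.8, 0.7, -0.0]
opening: 85.1
finger_force: 0.0
time_s: 4.35
tool_pos: [430.7, 77.4, 103.4]
tool_rot: [0.001, 3.139, 0.0]
ft_force: [-0.7, 0.8, 8.7]
opening: 46.7
finger_force: 60.0
time_s: 4.97
tool_pos: [430.0, 77.3, 143.2]
tool_rot: [0.001, 3.141, -0.0]
ft_force: [0.8, 0.1, -0.5]
opening: 46.5
finger_force: 61.5
```

```bash
python3 -m jog '{"translation":[[0,0,0.03],[0,0,0.03],[0.02,0.05,0],[0.025,0.05,0],[0.025,0.048,0]],"roll":[0,0,0,0,0],"gripper":[0.03,0.03,0.03,0.03,0.03]}'; python3 -m jog '{"translation":[[0,0,0],[0,0,0]],"roll":[0,0],"gripper":[0.03,0.03]}'
cat > mv.py <<'E'
from h import *
w=cam('wrist'); o=arm.get_obs(); print(o['time_s'],np.round(o['tool_pos'],1),o['opening'])
cv2.imwrite('pics/wrist2.png',w['pixels'])
for m in nets.masks_of('wrist','marver')[:2]:
    P,col=cloud(w,m['region']); k=(P[:,2]>11)&(P[:,2]<22); print(round(m['conf'],2),np.round(m['uv']),cv2.minAreaRect(P[k][:,:2].astype(np.float32)),np.percentile(P[k],[1,99],axis=0).round().tolist())
for m in nets.masks_of('wrist','bench_torch')[:2]: P,_=cloud(w,m['region']); print('torch',m['conf'],np.round(m['uv']),np.percentile(P,[2,50,98],axis=0).round().tolist())
E
python3 mv.py
```

```text
time_s: 5.6
tool_pos: [500.6, 227.0, 203.2]
tool_rot: [0.002, 3.139, 0.001]
ft_force: [0.4, -0.1, 0.1]
opening: 46.3
finger_force: 61.6
time_s: 5.85
tool_pos: [499.5, 225.4, 202.1]
tool_rot: [0.0, -3.141, 0.0]
ft_force: [-0.1, -0.1, 0.1]
opening: 46.4
finger_force: 61.7
5.9 [499.4 224.9 202.2] 46.28682463869586
0.84 [439. 194.] ((503.46136474609375, 337.7867126464844), (75.27473449707031, 110.16848754882812), 1.5418777465820312) [[466.0, 283.0, 13.0], [540.0, 391.0, 18.0]]
torch 0.25 [  2. 256.] [[559.0, -112.0, 2.0], [572.0, -110.0, 5.0], [579.0, -109.0, 10.0]]
```

View pics/wrist2.png

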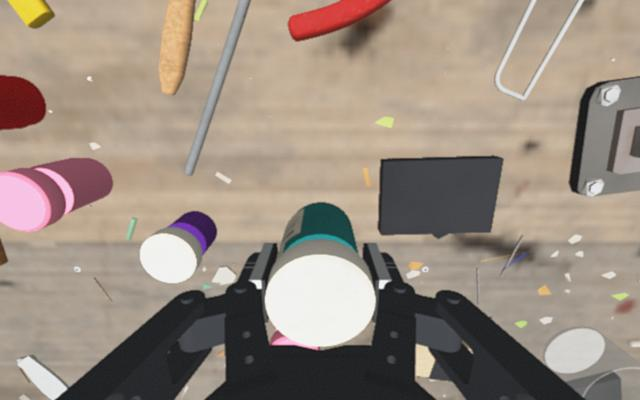

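```bash
python3 -m jog '{"translation":[[0.003,0.013,-0.03],[0,0,-0.03],[0,0,-0.025],[0,0,-0.0145],[0,0,0]],"roll":[0,0,0,0,0],"gripper":[0.03,0.03,0.03,0.03,0.03]}'; python3 -m jog '{"translation":[[0,0,0],[0,0,0],[0,0,0],[0,0,0],[0,0,0]],"roll":[0,0,0,0,0],"gripper":[0.03,0.065,0.075,0.08,0.085]}';python3 -m jog '{"translation":[[0,0,0.02],[0,0,0.03],[0,0,0.05],[0,0,0.05],[0,0,0]],"roll":[0,0,0,0,0],"gripper":[0.085,0.085,0.085,0.085,0.085]}'; python3 jar.py; python3 mv.py
```

```text
time_s: 6.62
tool_pos: [502.9, 237.8, 102.4]
tool_rot: [-0.003, -3.142, -0.0]
ft_force: [-0.6, -0.4, -0.8]
opening: 46.5
finger_force: 61.3
time_s: 7.25
tool_pos: [502.9, 238.4, 102.4]
tool_rot: [0.001, 3.142, 0.0]
ft_force: [0.0, 1.5, -0.5]
opening: 85.2
finger_force: 0.0
time_s: 7.88
tool_pos: [504.0, 238.8, 256.3]
tool_rot: [0.001, 3.135, 0.003]
ft_force: [0.3, 0.6, -1.2]
opening: 85.1
finger_force: 0.0
7.925 [503.3 238.5 253.9] [9.77829337e-04 3.13833508e+00 1.56280290e-03] 84.9571352201547
0.86 [ 80. 170.] 2316 zmed 74.1 circ [488.5   1.5] 24.4 pct [[466.0, -18.0, 67.0], [508.0, 24.0, 76.0]] [ 90.  75. 130.]
0.74 [316. 187.] 1972 zmed 74.2 circ [502.1 236.6] 23.9 pct [[480.0, 215.0, 69.0], [522.0, 257.0, 76.0]] [86. 92. 84.]
0.6 [34. 98.] 705 zmed 71.9 circ [419.3 -32.1] 21.2 pct [[402.0, -34.0, 66.0], [438.0, -19.0, 75.0]] [ 24.  25. 106.]
[409.9, 176.7] 6532
8.025 [502.5 238.2 251.5] 84.56915951925524
0.84 [411. 176.] ((503.50921630859375, 337.7830505371094), (75.0804672241211, 110.19967651367188), 1.476218342781067) [[466.0, 284.0, 14.0], [540.0, 391.0, 18.0]]
```

```bash
python3 -m jog '{"translation":[[-0.01,0,0.04],[-0.01,0.02,0.05],[-0.02,0.05,0.03],[-0.02,0.05,0.01],[-0.02,0.05,0]],"roll":[0,0,0,0,0],"gripper":[0.085,0.085,0.085,0.085,0.085]}'; python3 -m jog '{"translation":[[0,0.02,0],[0,0,0],[0,0,0],[0,0,0]],"roll":[0,0,0,0],"gripper":[0.085,0.085,0.085,0.085]}'
python3 - <<'E'
from h import *
w=cam('wrist'); cv2.imwrite('pics/w3.png',w['pixels']); print(arm.get_obs()['tool_pos'])
for m in nets.masks_of('wrist','bench_torch')[:3]:
    P,_=cloud(w,m['region']); print(m['conf'],np.round(m['uv']),np.percentile(P,[1,50,99],axis=0).round().tolist())
    np.save('torch.npy',P) if m['conf']>.4 else 0
    for z in range(0,240,20):
        q=P[(P[:,2]>=z)&(P[:,2]<z+20)]
        if len(q)>5: print(z,len(q),np.percentile(q,[2,50,98],axis=0)[:,:2].round().tolist())
for m in nets.spot_point('wrist','bench_torch')[:2]: print(m)
E
```

```text
time_s: 8.75
tool_pos: [422.4, 409.8, 382.2]
tool_rot: [0.002, 3.142, -0.0]
ft_force: [0.6, 0.3, 0.3]
opening: 85.1
finger_force: 0.0
time_s: 9.25
tool_pos: [423.2, 427.4, 382.3]
tool_rot: [-0.003, -3.141, 0.0]
ft_force: [0.6, -0.6, 0.9]
opening: 85.0
finger_force: 0.0
[423.22281848 427.43160938 382.43274997]
```

View pics/w3.png

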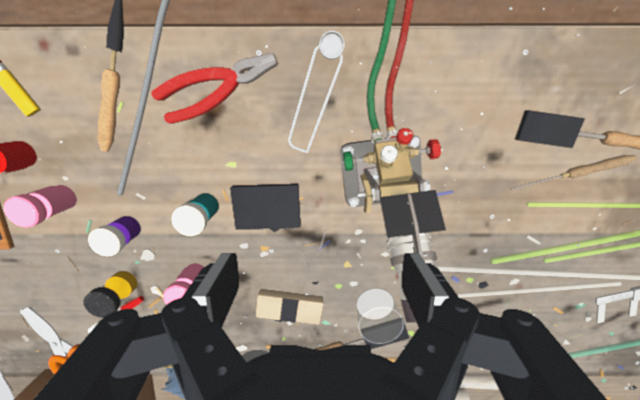

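```bash
python3 -m jog '{"translation":[[-0.02,-0.03,0],[-0.03,-0.03,0],[0,0,0],[0,0,0],[0,0,0]],"roll":[0,0,0,0,0],"gripper":[0.03,0.03,0.03,0.03,0.03]}'
cat > torch.py <<'E'
from h import *
from scipy.optimize import least_squares
w=cam('wrist'); s=cam('side'); Q=[];C=[]
cv2.imwrite('pics/w4.png',w['pixels'])
for d in(w,s):
    P,c=cloud(d,np.ones((400,640),bool)); k=(P[:,0]>390)&(P[:,0]<640)&(P[:,1]>440)&(P[:,1]<610)&(P[:,2]>20)&(P[:,2]<240); P=P[k]; print(len(P))
    for z in range(20,240,20):
        q=P[(P[:,2]>=z)&(P[:,2]<z+20)]
        if len(q)>5: print(z,len(q),np.percentile(q,[2,50,98],axis=0)[:,:2].round().tolist())
    Q.append(P)
def res(p,P):
    yaw,ox,oy=p; c,sn=np.cos(yaw),np.sin(yaw)
    L=(P-[ox,oy,0])@np.array([[c,-sn,0],[sn,c,0],[0,0,1]])
    v=L-[-90,0,200]; a=np.array([-.788,0,.616]); t=v@a; r=np.linalg.norm(v-t[:,None]*a,axis=1)
    return t,r
for nm,P in(('wrist',Q[0]),('side',Q[1]),('both',np.vstack(Q))):
    p=np.array([np.pi,480,525])
    for it in range(8):
        t,r=res(p,P); tol=25 if it<2 else 8
        k=(t>-75)&(t<3)&(abs(r-24)<tol)
        f=least_squares(lambda p:np.r_[res(p,P[k])[1]-24],p,loss='soft_l1',f_scale=3,x_scale=[.1,10,10]); p=f.x
    t,r=res(p,P);b=(abs(r-24)<5)&(t<60); print(nm,k.sum(),p.round(3),'t dist',np.percentile(t[b],[1,50,90,99,100]).round(),'rms',np.sqrt(np.mean((r[k]-24)**2)).round(2))
    c,sn=np.cos(p[0]),np.sin(p[0])
    print(' mouth',(np.array([c*-90+p[1],sn*-90+p[2],200])).round(),'flame',np.array([c*-146+p[1],sn*-146+p[2],243]).round())
E
python3 torch.py
```

```text
time_s: 10.02
tool_pos: [373.5, 368.7, 382.2]
tool_rot: [-0.001, -3.142, 0.0]
ft_force: [0.2, 0.1, -0.7]
opening: 30.0
finger_force: 0.0
7368
20 309 [[423.0, 487.0], [447.0, 499.0], [476.0, 525.0]]
40 69 [[390.0, 493.0], [437.0, 496.0], [461.0, 523.0]]
60 183 [[390.0, 457.0], [404.0, 500.0], [441.0, 571.0]]
80 1174 [[391.0, 458.0], [406.0, 509.0], [440.0, 577.0]]
100 1667 [[411.0, 479.0], [438.0, 515.0], [468.0, 557.0]]
120 335 [[390.0, 497.0], [402.0, 509.0], [491.0, 533.0]]
140 170 [[478.0, 505.0], [493.0, 508.0], [508.0, 513.0]]
160 1621 [[430.0, 492.0], [444.0, 520.0], [506.0, 551.0]]
180 1767 [[446.0, 494.0], [461.0, 524.0], [523.0, 550.0]]
200 73 [[474.0, 523.0], [483.0, 525.0], [495.0, 528.0]]
523
100 38 [[430.0, 501.0], [447.0, 523.0], [497.0, 554.0]]
120 54 [[449.0, 504.0], [471.0, 512.0], [506.0, 526.0]]
140 82 [[461.0, 500.0], [492.0, 512.0], [531.0, 532.0]]
160 131 [[433.0, 489.0], [498.0, 517.0], [551.0, 544.0]]
180 172 [[449.0, 496.0], [514.0, 521.0], [570.0, 556.0]]
200 46 [[482.0, 517.0], [548.0, 526.0], [562.0, 557.0]]
wrist 703 [  3.01  475.037 538.177] t dist [-213.  -78.  -52.  -41.  -37.] rms 1.91
 mouth [564. 526. 200.] flame [620. 519. 243.]
side 212 [  3.283 476.751 529.503] t dist [-154.  -63.  -10.   -2.   -1.] rms 3.48
 mouth [566. 542. 200.] flame [621. 550. 243.]
both 816 [  3.29  476.646 527.635] t dist [-210.  -88.  -48.   -8.   -1.] rms 2.71
 mouth [566. 541. 200.] flame [621. 549. 243.]
```

View pics/w4.png

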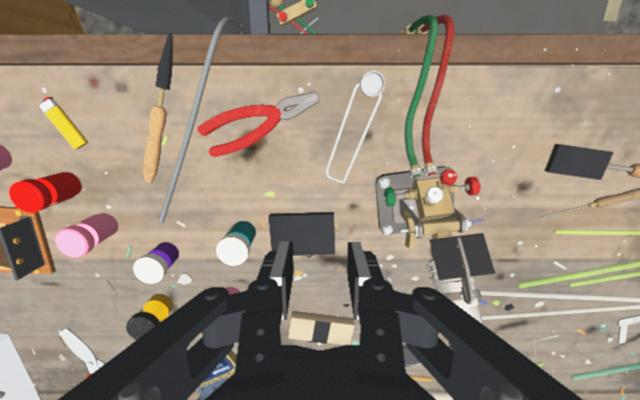

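```bash
python3 - <<'E'
from h import *
w=cam('wrist'); P,c=cloud(w,np.ones((400,640),bool)); R=(P[:,0]>380)&(P[:,0]<640)&(P[:,1]>440)&(P[:,1]<610)
dark=c.max(1)<75
for nm,k in(('plate',R&dark&(P[:,2]>150)&(P[:,2]<200)),('base',R&(P[:,2]>5)&(P[:,2]<30)&(P[:,0]<520)&(c.min(1)>90)&(np.ptp(c.astype(int),axis=1)<25))):
    q=P[k].astype(np.float32); print(nm,len(q),cv2.minAreaRect(q[:,:2]),q.min(0).round(),q.max(0).round())
# side camera: barrel mouth
s=cam('side'); P,c=cloud(s,np.ones((400,640),bool)); k=(P[:,0]>500)&(P[:,0]<640)&(P[:,1]>470)&(P[:,1]<610)&(P[:,2]>130)&(P[:,2]<240); P=P[k]
for x in range(500,640,12):
    q=P[(P[:,0]>=x)&(P[:,0]<x+12)]
    if len(q)>3: print(x,len(q),q.min(0).round().tolist(),q.max(0).round().tolist())
E
```

```text
Traceback (most recent call last):
cv2.error: OpenCV(4.12.0) /io/opencv/modules/imgproc/src/convhull.cpp:143: error: (-215:Assertion failed) total >= 0 && (depth == CV_32F || depth == CV_32S) in function 'convexHull'
```

```bash
python3 - <<'E'
from h import *
w=cam('wrist'); m=np.zeros((400,640),bool); m[225:285,425:500]=1; P,c=cloud(w,m); k=(c.max(1)<80)&(P[:,2]>60); q=P[k]
print(len(q),q.min(0).round(),q.max(0).round(),cv2.minAreaRect(np.ascontiguousarray(q[:,:2],np.float32)) if len(q) else '')
m[:]=0; m[165:235,370:470]=1; P,c=cloud(w,m); k=(P[:,2]>3)&(P[:,2]<22)&(np.ptp(c.astype(int),axis=1)<14); q=P[k]
print(len(q),q.min(0).round(),q.max(0).round(),cv2.minAreaRect(np.ascontiguousarray(q[:,:2],np.float32)) if len(q) else '')
s=cam('side'); P,c=cloud(s,np.ones((400,640),bool)); k=(P[:,0]>500)&(P[:,0]<640)&(P[:,1]>470)&(P[:,1]<610)&(P[:,2]>130)&(P[:,2]<240); P=P[k]
for x in range(500,640,12):
    q=P[(P[:,0]>=x)&(P[:,0]<x+12)]
    if len(q)>3: print(x,len(q),q.min(0).round().tolist(),q.max(0).round().tolist())
E
```

```text
1944 [428. 491. 112.] [469. 552. 195.] ((449.3819885253906, 521.533203125), (37.78766632080078, 59.61841583251953), 7.633806228637695)
1256 [387. 458.   5.] [501. 586.  22.] ((444.0428161621094, 523.9976196289062), (102.35159301757812, 123.10238647460938), 8.347478866577148)
500 42 [501.0, 502.0, 130.0] [510.0, 536.0, 186.0]
512 42 [514.0, 504.0, 140.0] [522.0, 551.0, 196.0]
524 43 [526.0, 512.0, 148.0] [534.0, 546.0, 204.0]
536 41 [538.0, 510.0, 164.0] [546.0, 547.0, 213.0]
548 39 [549.0, 510.0, 168.0] [558.0, 562.0, 216.0]
560 25 [561.0, 515.0, 178.0] [570.0, 562.0, 203.0]
```

```bash
python3 -m jog '{"translation":[[0.009,-0.05,0],[0.009,-0.05,0],[0.009,-0.05,0],[0.009,-0.05,0],[0.009,-0.05,0]],"roll":[0,0,0,0,0],"gripper":[0.05,0.05,0.05,0.05,0.05]}'; python3 -m jog '{"translation":[[0.009,-0.05,0],[0.009,-0.05,0],[0.009,-0.05,0],[0.009,-0.05,0],[0.009,-0.05,0]],"roll":[0,0,0,0,0],"gripper":[0.05,0.05,0.05,0.05,0.05]}';  python3 -m jog '{"translation":[[0.009,-0.05,-0.02],[0.008,-0.05,-0.02],[0,0,0],[0,0,0],[0,0,0]],"roll":[0,0,0,0,0],"gripper":[0.05,0.05,0.05,0.05,0.05]}'
cat > rod.py <<'E'
from h import *
w=cam('wrist'); o=arm.get_obs(); print(o['time_s'],np.round(o['tool_pos'],1),np.round(o['tool_rot'],3),o['opening'],np.round(o['joints'],2))
cv2.imwrite('pics/w5.png',w['pixels'])
for l in('teal_rod','amber_rod','violet_rod'):
  for m in nets.masks_of('wrist',l)[:2]:
    P,c=cloud(w,m['region']); k=(P[:,2]>75); P=P[k]; med=np.median(P,0)
    if len(P)<30: continue
    for _ in range(3):
        v=cv2.fitLine(P.astype(np.float32),cv2.DIST_HUBER,0,.01,.01).ravel(); d=v[:3]*np.sign(v[2]); p0=v[3:]
        r=np.linalg.norm(np.cross(P-p0,d),axis=1); P=P[r<10]
    f=lambda z:p0+d*(z-p0[2])/d[2]
    print(l,round(m['conf'],2),np.round(m['uv']),len(P),'dir',d.round(3),'at z128',f(128).round(1),'at z71',f(71).round(1),'top',P[np.argmax(P@d)].round())
E
python3 rod.py
```

```text
time_s: 10.9
tool_pos: [418.0, 116.9, 382.4]
tool_rot: [0.001, 3.141, 0.0]
ft_force: [0.7, -0.1, -0.6]
opening: 49.7
finger_force: 0.0
time_s: 11.52
tool_pos: [463.0, -133.5, 382.4]
tool_rot: [0.001, 3.141, -0.0]
ft_force: [1.0, -0.5, 0.5]
opening: 49.7
finger_force: 0.0
time_s: 12.15
tool_pos: [480.0, -230.7, 343.2]
tool_rot: [-0.001, 3.141, -0.001]
ft_force: [-0.6, 0.6, 0.5]
opening: 50.0
finger_force: 0.0
12.2 [ 480.  -230.7  343.2] [-1.000e-03  3.141e+00 -1.000e-03] 50.03990857072974 [-0.61  0.22  0.07  1.42  0.   -0.61]
teal_rod 0.66 [322. 280.] 1163 dir [ 0.747 -0.031  0.664] at z128 [ 581.8 -229.   128. ] at z71 [ 517.7 -226.4   71. ] top [ 641. -232.  180.]
amber_rod 0.71 [379. 228.] 297 dir [0.738 0.013 0.675] at z128 [ 583.5 -157.   128. ] at z71 [ 521.1 -158.1   71. ] top [ 565. -154.  111.]
amber_rod 0.28 [325. 181.] 2639 dir [0.043 0.999 0.001] at z128 [ 2237.6 40564.1   128. ] at z71 [   -50.9 -13182.6     71. ] top [ 508. -117.   87.]
violet_rod 0.68 [263. 222.] 315 dir [ 0.753 -0.018  0.658] at z128 [ 579.6 -297.4  128. ] at z71 [ 514.3 -295.8   71. ] top [ 556. -299.  109.]
```

View pics/w5.png

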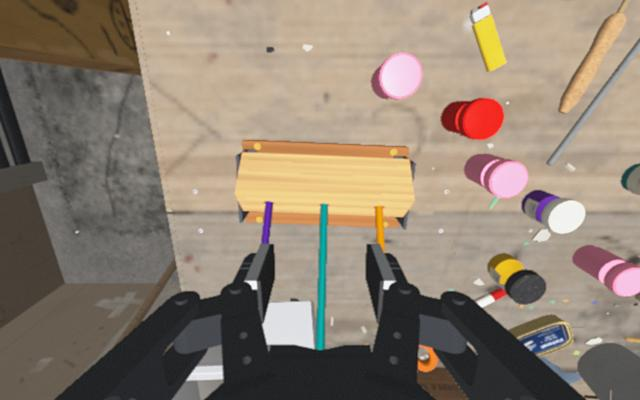

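```bash
python3 -m jog '{"translation":[[0.05,0.001,0],[0.053,0.001,-0.02],[0,0,-0.05],[0,0,-0.03],[0,0,0]],"roll":[-2.8,0,0,0,0],"gripper":[0.05,0.05,0.05,0.05,0.05]}'; python3 -m jog '{"translation":[[0,0,0],[0,0,0]],"roll":[0,0],"gripper":[0.05,0.05]}'; python3 rod.py
```

```text
time_s: 12.98
tool_pos: [582.3, -228.8, 240.4]
tool_rot: [-0.077, -3.137, -0.003]
ft_force: [-0.1, 0.5, 0.2]
opening: 50.1
finger_force: 0.0
time_s: 13.22
tool_pos: [583.3, -229.9, 244.4]
tool_rot: [0.078, 3.138, -0.002]
ft_force: [0.3, 0.1, 1.1]
opening: 50.3
finger_force: 0.0
13.275 [ 583.2 -229.9  244.1] [ 7.800e-02  3.138e+00 -2.000e-03] 50.170853526969566 [-0.51  0.41  0.09  1.25 -0.   -0.46]
teal_rod 0.72 [321. 249.] 3119 dir [ 0.748 -0.034  0.663] at z128 [ 581.8 -228.9  128. ] at z71 [ 517.5 -225.9   71. ] top [ 643. -235.  180.]
amber_rod 0.77 [423. 237.] 3044 dir [ 0.749 -0.039  0.662] at z128 [ 584.8 -160.   128. ] at z71 [ 520.4 -156.6   71. ] top [ 668. -167.  194.]
violet_rod 0.82 [221. 242.] 3079 dir [ 0.747 -0.033  0.664] at z128 [ 579.1 -297.2  128. ] at z71 [ 515.1 -294.3   71. ] top [ 658. -302.  197.]
```

View pics/w5.png

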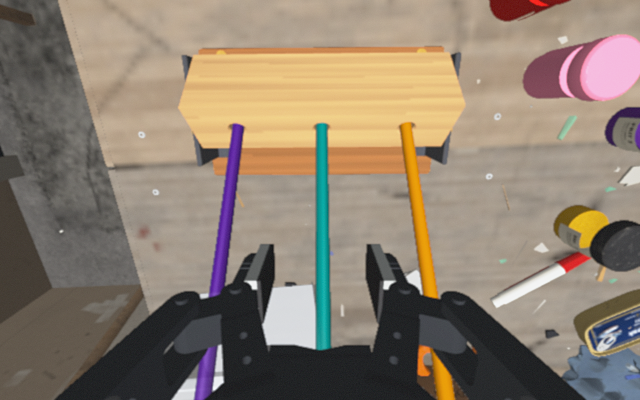

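```bash
python3 -m jog '{"translation":[[0,0,-0.025],[0,0,-0.025],[0,0,-0.011],[0,0,0],[0,0,0]],"roll":[0,0,0,0,0],"gripper":[0.05,0.05,0.05,0.05,0.05]}'; python3 -m jog '{"translation":[[0,0,0],[0,0,0],[0,0,0],[0,0,0],[0,0,0]],"roll":[0,0,0,0,0],"gripper":[0.035,0.025,0.018,0.012,0.008]}'; python3 -m jog '{"translation":[[0,0,0],[0,0,0]],"roll":[0,0],"gripper":[0.003,0.003]}'
```

```text
time_s: 14.05
tool_pos: [583.3, -229.9, 182.4]
tool_rot: [0.078, 3.139, -0.001]
ft_force: [-0.1, -0.4, 0.4]
opening: 50.0
finger_force: 0.0
time_s: 14.68
tool_pos: [582.9, -229.6, 181.4]
tool_rot: [0.078, 3.14, 0.0]
ft_force: [-0.0, 0.0, 1.4]
opening: 8.8
finger_force: 33.7
time_s: 14.92
tool_pos: [583.0, -229.5, 181.5]
tool_rot: [0.078, 3.14, 0.0]
ft_force: [0.3, 1.1, 2.3]
opening: 8.2
finger_force: 58.5
```

```bash
python3 -m jog '{"translation":[[0.002,-0.0001,0.002],[0.004,-0.0002,0.004],[0.006,-0.0003,0.006],[0.007,-0.00035,0.007],[0.007,-0.00035,0.007]],"roll":[0,0,0,0,0],"gripper":[0.003,0.003,0.003,0.003,0.003]}'; python3 -m jog '{"translation":[[0.01,-0.0005,0.01],[0.012,-0.0006,0.012],[0.014,-0.0007,0.014],[0.014,-0.0007,0.014],[0,0,0]],"roll":[0,0,0,0,0],"gripper":[0.003,0.003,0.003,0.003,0.003]}'
```

```text
time_s: 15.55
tool_pos: [609.6, -231.0, 208.0]
tool_rot: [0.078, 3.14, -0.0]
ft_force: [0.5, 0.5, -0.7]
opening: 8.3
finger_force: 58.5
time_s: 16.18
tool_pos: [659.9, -233.6, 258.2]
tool_rot: [0.077, 3.139, -0.001]
ft_force: [-0.2, 0.4, -1.3]
opening: 7.7
finger_force: 58.5
```

```bash
python3 -m jog '{"translation":[[0,0,0.03],[-0.01,0,0.04],[-0.02,0,0.03],[-0.02,0.04,0.01],[-0.02,0.05,0]],"roll":[0,0,0,0,2.8],"gripper":[0.003,0.003,0.003,0.003,0.003]}'; python3 -m jog '{"translation":[[-0.014,0.05,0],[-0.014,0.0285,0],[0,0,0],[0,0,0]],"roll":[0,0,0,0],"gripper":[0.003,0.003,0.003,0.003]}'
cat > held.py <<'E'
from h import *
from scipy.spatial.transform import Rotation as Ro
def fit(n):
    d=cam(n); o=arm.get_obs(); T=np.array(o['tool_pos']); R=Ro.from_rotvec(o['tool_rot']).as_matrix()
    cv2.imwrite('pics/held_%s.png'%n,d['pixels'])
    hsv=cv2.cvtColor(d['pixels'],cv2.COLOR_BGR2HSV); M=cv2.inRange(hsv,(80,60,30),(98,255,220))>0
    P,c=cloud(d,M); g=T+R@[0,0,57]; P=P[(np.linalg.norm(P-g,axis=1)<215)]
    best=None; rng=np.random.default_rng(0); k=None
    for _ in range(300):
        a=P[rng.integers(len(P))]; v=a-g; 
        if np.linalg.norm(v)<40: continue
        v/=np.linalg.norm(v); q=np.linalg.norm(np.cross(P-g,v),axis=1)<12
        if k is None or q.sum()>k.sum(): k=q
    P=P[k]; l=cv2.fitLine(P.astype(np.float32),cv2.DIST_HUBER,0,.01,.01).ravel(); v=l[:3]; s=(P-g)@v
    e=np.array([g*0+l[3:]+v*((P-l[3:])@v).min(),l[3:]+v*((P-l[3:])@v).max()])
    print(n,o['time_s'],'tcp',T.round(1),'n',len(P),'dir',v.round(3),'elev deg',np.degrees(np.arcsin(abs(v[2]))).round(1),'s',s.min().round(),s.max().round(),'ends',e.round().tolist(),'open',round(o['opening'],1),'ff',round(float(o['finger_force']),1))
if __name__=='__main__':
    for n in('wrist','side'):
        try: fit(n)
        except Exception as e: print(n,e)
E
python3 held.py
```

```text
time_s: 16.8
tool_pos: [587.9, -143.4, 367.5]
tool_rot: [0.003, 3.141, -0.0]
ft_force: [0.0, 0.4, -0.3]
opening: 8.3
finger_force: 58.6
time_s: 17.3
tool_pos: [560.8, -65.3, 367.2]
tool_rot: [-0.001, -3.142, 0.0]
ft_force: [-0.3, -0.7, -0.9]
opening: 8.3
finger_force: 58.6
wrist 17.35 tcp [561.  -65.7 367. ] n 4391 dir [ 0.749 -0.006  0.663] elev deg 41.5 s -129.0 36.0 ends [[462.0, -65.0, 227.0], [585.0, -66.0, 336.0]] open 7.9 ff 58.6
side 17.4 tcp [561.1 -65.9 366.9] n 191 dir [ 0.748 -0.003  0.663] elev deg 41.5 s -123.0 189.0 ends [[468.0, -70.0, 229.0], [702.0, -71.0, 437.0]] open 7.9 ff 58.6
```

View pics/held_side.png

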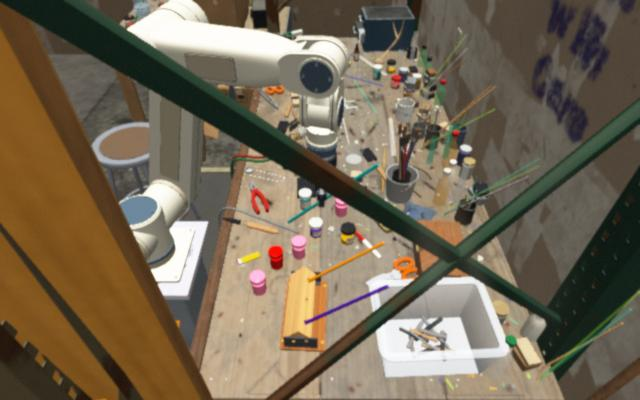

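```bash
python3 -m jog '{"translation":[[0,0,-0.05],[0,0,-0.06],[0,0,-0.05],[0,0,-0.03],[0,0,-0.015]],"roll":[0,0,0,0,0],"gripper":[0.003,0.003,0.003,0.003,0.003]}'; python3 -m jog '{"translation":[[0,0,-0.005],[0,0,-0.005],[0,0,-0.004],[0.002,0,-0.003],[0,0,0]],"roll":[0,0,0,0,0],"gripper":[0.003,0.003,0.003,0.003,0.003]}'; python3 -m jog '{"translation":[[0.004,0,-0.005],[0.004,0,-0.005],[0.004,0,-0.005],[0,0,0]],"roll":[0,0,0,0],"gripper":[0.003,0.003,0.003,0.003]}'
```

```text
time_s: 18.02
tool_pos: [560.5, -65.7, 160.4]
tool_rot: [-0.003, -3.139, -0.001]
ft_force: [1.4, 1.0, 0.2]
opening: 8.0
finger_force: 58.7
time_s: 18.65
tool_pos: [563.1, -65.0, 145.7]
tool_rot: [0.001, 3.141, -0.0]
ft_force: [-0.6, -0.4, 1.7]
opening: 7.9
finger_force: 58.6
time_s: 19.15
tool_pos: [575.9, -65.0, 130.5]
tool_rot: [0.001, 3.14, -0.0]
ft_force: [2.8, 0.6, 4.9]
opening: 8.3
finger_force: 58.7
```

Foot is in contact with a low force (about 5 N); continue the arc.

```bash
python3 -m jog '{"translation":[[0.004,0,-0.007],[0.004,0,-0.008],[0.003,0,-0.008],[0.003,0,-0.008],[0,0,0]],"roll":[0,0,0,0,0],"gripper":[0.003,0.003,0.003,0.003,0.003]}'; python3 -m jog '{"translation":[[0.002,0,-0.006],[0.001,0,-0.006],[0.001,0,-0.003],[0,0,0]],"roll":[0,0,0,0],"gripper":[0.003,0.003,0.003,0.003]}'; python3 held.py
```

```text
time_s: 19.77
tool_pos: [588.6, -64.9, 98.5]
tool_rot: [-0.001, -3.14, -0.0]
ft_force: [0.1, -0.9, 3.0]
opening: 7.7
finger_force: 58.6
time_s: 20.27
tool_pos: [592.7, -64.9, 84.0]
tool_rot: [-0.001, -3.141, -0.0]
ft_force: [-0.1, 0.5, 3.4]
opening: 8.0
finger_force: 58.6
wrist 20.325 tcp [592.6 -64.9  84.2] n 6736 dir [0.983 0.001 0.183] elev deg 10.6 s -126.0 40.0 ends [[468.0, -65.0, 11.0], [630.0, -65.0, 41.0]] open 7.6 ff 58.6
side 20.375 tcp [592.6 -64.9  84.3] n 179 dir [ 0.983 -0.004  0.181] elev deg 10.4 s -130.0 184.0 ends [[464.0, -68.0, 9.0], [772.0, -69.0, 66.0]] open 8.1 ff 58.6
```

```bash
python3 -m jog '{"translation":[[0.001,0,-0.004],[0,0,-0.002],[0,0,0],[0,0,0.03],[0,0,0.05]],"roll":[0,0,0,0,0],"gripper":[0.003,0.003,0.003,0.003,0.003]}'; python3 -m jog '{"translation":[[-0.01,0,0.05],[-0.01,0,0.05],[-0.01,0,0.05],[-0.01,0,0.03],[0,0,0]],"roll":[0,0,0,0,0],"gripper":[0.003,0.003,0.003,0.003,0.003]}'; python3 held.py;  python3 -m jog '{"translation":[[0,0.01,0],[0,0.02,0],[0,0.02,0],[0,0.02,0],[0,0.02,0]],"roll":[10,10,10,10,10],"gripper":[0.003,0.003,0.003,0.003,0.003]}';  python3 -m jog '{"translation":[[0,0.03,0],[0,0.03,0],[0,0.03,0],[0,0,0],[0,0,0]],"roll":[10,10,10,0,0],"gripper":[0.003,0.003,0.003,0.003,0.003]}'; python3 held.py
```

```text
time_s: 21.0
tool_pos: [592.9, -64.8, 157.4]
tool_rot: [-0.001, -3.137, -0.002]
ft_force: [0.4, -1.3, -0.2]
opening: 8.1
finger_force: 58.8
time_s: 21.62
tool_pos: [553.8, -65.1, 340.7]
tool_rot: [0.001, 3.138, -0.002]
ft_force: [-0.4, 0.2, -1.3]
opening: 8.1
finger_force: 58.7
wrist 21.675 tcp [553.8 -65.  338.8] n 6656 dir [0.979 0.003 0.204] elev deg 11.8 s -127.0 40.0 ends [[428.0, -66.0, 265.0], [592.0, -65.0, 299.0]] open 7.9 ff 58.7
side 21.725 tcp [553.8 -65.  337.6] n 159 dir [0.98  0.003 0.198] elev deg 11.4 s -129.0 180.0 ends [[426.0, -69.0, 262.0], [729.0, -68.0, 323.0]] open 7.9 ff 58.7
time_s: 22.35
tool_pos: [553.8, 25.7, 336.3]
tool_rot: [1.334, -2.841, -0.003]
ft_force: [-0.6, 0.3, -0.0]
opening: 7.7
finger_force: 58.6
time_s: 22.98
tool_pos: [553.9, 114.8, 337.1]
tool_rot: [2.015, -2.408, -0.002]
ft_force: [0.5, -0.4, -0.0]
opening: 8.1
finger_force: 58.7
wrist 23.025 tcp [553.9 114.4 337.4] n 6665 dir [0.164 0.966 0.201] elev deg 11.6 s -126.0 40.0 ends [[533.0, -9.0, 262.0], [560.0, 152.0, 295.0]] open 7.7 ff 58.7
side 23.075 tcp [554.  114.3 337.7] n 56 dir [0.162 0.965 0.206] elev deg 11.9 s -136.0 -75.0 ends [[532.0, -18.0, 259.0], [542.0, 41.0, 271.0]] open 7.8 ff 58.7
```

```bash
python3 -m jog '{"translation":[[0.004,0.02,0],[0.006,0.04,0],[0.009,0.05,0],[0.009,0.05,0],[0.009,0.05,0]],"roll":[0,0,0,0,0],"gripper":[0.003,0.003,0.003,0.003,0.003]}'; python3 -m jog '{"translation":[[0,0.03,-0.006],[0,0.016,-0.012],[0,0,-0.018],[0,0,-0.018],[0,0,-0.01]],"roll":[0,0,0,0,0],"gripper":[0.003,0.003,0.003,0.003,0.003]}'; python3 -m jog '{"translation":[[0,0,-0.007],[0,0,-0.005],[0,0,0],[0,0,0]],"roll":[0,0,0,0],"gripper":[0.003,0.003,0.003,0.003]}'; python3 held.py; python3 torch.py|grep -A1 -E 'side|both|wrist'
```

```text
time_s: 23.7
tool_pos: [591.1, 327.1, 338.3]
tool_rot: [-2.017, 2.408, -0.0]
ft_force: [0.8, -0.2, 0.1]
opening: 8.1
finger_force: 58.7
time_s: 24.32
tool_pos: [590.7, 370.5, 272.9]
tool_rot: [2.016, -2.407, -0.0]
ft_force: [-1.1, -0.3, -0.7]
opening: 7.9
finger_force: 58.7
time_s: 24.82
tool_pos: [591.0, 371.0, 262.9]
tool_rot: [-2.018, 2.407, -0.0]
ft_force: [-0.3, 0.7, -0.4]
opening: 8.0
finger_force: 58.7
wrist 24.875 tcp [591.  371.1 262.8] n 6693 dir [0.165 0.965 0.202] elev deg 11.7 s -127.0 39.0 ends [[570.0, 248.0, 187.0], [597.0, 408.0, 221.0]] open 7.8 ff 58.7
side 24.925 tcp [591.  371.1 262.8] n 77 dir [0.139 0.968 0.211] elev deg 12.2 s -102.0 42.0 ends [[576.0, 271.0, 191.0], [596.0, 410.0, 221.0]] open 8.1 ff 58.7
wrist 3 [  1.677 547.618 582.503] t dist [-51. -51. -51. -50. -50.] rms 0.0
 mouth [557. 493. 200.] flame [563. 437. 243.]
side 112 [  3.303 478.029 528.142] t dist [-153.  -81.  -24.   -6.   -4.] rms 3.5
 mouth [567. 543. 200.] flame [622. 552. 243.]
both 115 [  3.306 477.624 528.27 ] t dist [-214. -177.  -87.  -17.   -4.] rms 3.58
 mouth [566. 543. 200.] flame [622. 552. 243.]
```

View pics/held_wrist.png

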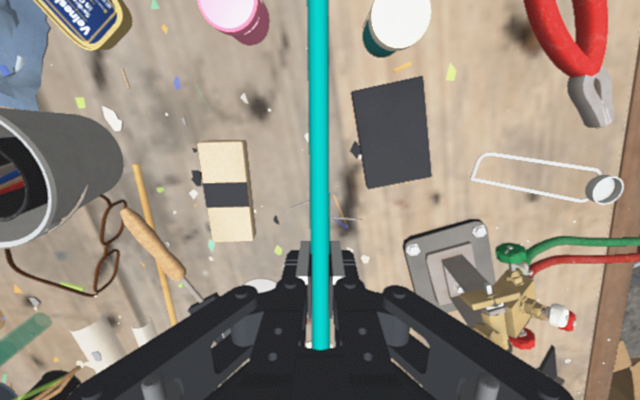

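```bash
python3 -c "
from bench import arm
print(arm.job_done())"
```

```text
the job is handed in; nothing more can be done
None
```

I handed the job in at about 25 s of the 58 s allowed; no verdict came back. The teal jar stands released about 2 cm from the marver's edge. The teal rod is held with its outer end within about 1 cm of the flame's place by my estimate, and tilted about 12° against the 15° limit.

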